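Weigh out a cup of truffles

ROBOT

A 6-joint arm with a two-finger parallel gripper is mounted at the origin on the work surface. World frame = base frame: x ahead of the robot, y to its left, z up, the work surface at z = 0. Lengths are in m, angles in rad, forces in N, time in s.
With the tool pointing down it reaches from about 0.35 to 0.85 m from the base axis. Payload 8.1 kg.
Tool frame: the origin (TCP) lies between the finger pads; the fingertips stand 17 mm ahead of it and the grasp point (between the pads) lies 2 mm behind it; z points along the fingers, y is the line along which they close (so a half turn about z gives the same grasp; the last joint's range is limited). The gripper opens to 93 mm and grips with 3 to 60 N. Pads are 15 mm wide; open, the fingers measure 128 mm over their backs; the gripper's body (75 mm by 188 mm) begins 65 mm behind the grasp point.
Start: joints at [-1.202, 0.13, 1.488, -0, 1.523, -0.085], TCP at [0.263, -0.539, 0.236] pointing down, gripper open.
Joint ranges: [-2.96, 2.96], [-0.89, 2.26], [0.02, 2.5], [-1.34, 4.48], [0, 2.73], [-2.66, 2.66]. Speed limits (rad/s): [2.39, 2.39, 2.79, 3.14, 3.14, 3.14].

INTERFACE

Orientations are given as a rotation vector (axis times angle).
In Python, from bench import manip gives the robot as it stands. The module is installed in compiled form; this text tells all that it offers.
- The arm moves only by the tool servo_tool, never from a script. Its argument "rows" is one flat list of numbers, 7 for each row, row after row: the shift along the world's x, y, z in units of 0.04 m (1.0 is 0.04 m), then the turn, a rotation vector about the world's x, y, z in units of 360 degrees (1.0 is 360 degrees), then the opening, from -1 (shut) to 1 (fully open). In form: [tx, ty, tz, ax, ay, az, fingers, tx, ty, tz, ax, ay, az, fingers, ...]. A call has exactly 10 rows; each row shifts and turns the commanded pose from where the row before left it; what a row does not reach is not made up. A row lasts 1/12 s, in which the tool goes at most 41.7 mm and 7.16 degrees, less where a joint would pass 70% of its speed; a pose out of reach is approached as far as the arm can. A call with a number of a shift or a turn outside -1 to 1 is refused whole. A call with a gripper value outside its range is refused whole. The fingers move at their own pace and stop on an object; "newtons" is the grip in N (left out, the last holds). Time passes only in rows, so rows that do not move let the fingers close, or fill a call up. It gives the time, the measured TCP pose, the force, the opening and the grip force at its end, in the units of the state.
- manip.sense(): the state, without advancing time (a new reading comes with each control period).
- manip.read_camera(name): name is "scene" or "top"; returns (picture, depth): 384x512x3 uint8, red, green, blue; 384x512 float32, m along the optical axis (not along the pixel's ray), 0 where there is no reading.
- manip.camera_model(name): a dict with "K" (3x3 intrinsics, pixels), "distortion" ([k1, k2, p1, p2, k3] as OpenCV has them; the pictures are not rectified), "R" (3x3) and "t" (3): a world point X has camera coordinates R X + t. Camera axes: x right, y down, z forward; pixel columns grow to the right and rows downward; lengths in m; the calibration is good to about 2 mm. A picture is of the moment at which its call begins. camera_model takes no time and is no camera call.
- manip.sign_off(): hands the job in; it is judged then, once.
Trained networks look in the newest picture that a camera, given by its name, has taken for a name from the list of things; names that differ only in an ending like _2 or _b are one class to them, and where a whole thing is asked for, a point or a joint stands for the part that bears it (a point fixed in the world has none). Each returns a list of dicts, best first, with "confidence" (0 to 1); they miss things now and then, are a little off and sometimes report something else, mostly with a low value. They report only what shows in the picture. A call takes as long as a camera call. They do not tell look-alikes from the thing itself.
- manip.look_for(camera, target): "bbox" ([left, top, right, bottom] in pixels, round what is visible of it).
- manip.regions_of(camera, target): "mask" (384x512 bool, what is visible of it) and "bbox" ([left, top, right, bottom] in pixels, round what is visible of it).
The state is a dict: "clock": time; "qpos": joint angles; "qvel": joint speeds; "tau": joint torques, N m; "eef_pos": TCP position; "ee_rot": TCP orientation; "wrist_force": force on the tool from outside, world axes, zero at the start; "moment": the same for the moment, N m; "grip_width": finger opening in m; "grasp_force": force on a finger pad.
Only numpy, scipy, OpenCV 4.12 (cv2) and the standard library are available. Lean on these libraries where they do the work, as an engineer would, in place of code of your own. Each camera call takes 0.05 s, during which the arm holds its last target. There are 200 camera calls.

TASK

Lift the cup of truffles out of the wooden caddy and stand it upright on the counter; let go, then take hold of it afresh so that you can tip all six truffles out of it into the scale's pan. Stand the empty cup upright on the bare counter again and let go, then press the scale's large key fully down, and after that the small key fully down, one at a time. Leave the other cup, the jar and the pastry box where they are.

Things in the scene. Friction and masses are not known exactly. Their poses are not given: they have to be found in the camera images.
- cup: the steel cup that holds the truffles: round, open, 95 mm tall, 57 mm across at the foot widening to 67 mm at the rim, wall 3 mm, bottom 5 mm thick, 0.15 kg. Origin: centre of the underside; z runs up its axis to the mouth. It starts in one of the two wells of the caddy
- cup_rim (a point): centre of that cup's mouth, level with the rim
- empty_cup: a second steel cup of the same shape and size, empty, in the other well of the caddy (a bystander). Origin: centre of the underside
- rack: fixed wooden caddy, a block 220 mm (x) by 110 mm (y) and 75 mm high with two square open-topped wells side by side along x, each 98 by 94 mm and centred 53 mm either side of its middle; well floor 20 mm above the counter, walls 8 mm. A cup in it stands with its rim 115 mm above the counter, 40 mm above the caddy's walls. Origin: centre of its underside. It may stand on either side of the scale
- scale: fixed cream counter scale: base 320 mm (x) by 260 mm (y), top of the base 55 mm above the counter. The pan lies towards +x, the two keys on the -x strip nearest the robot. Origin: centre of the underside
- pan (a point): centre of the pan's inner floor, 80 mm above the counter; axes as the scale's. The steel pan is a tray of 200 mm (x) by 220 mm (y) outside, walls 5 mm thick, their rim 40 mm above this point
- key_large (a joint): travel of the large round grey key (40 mm across), on the scale's +y side of the key strip: 0 is up, 0.006 m fully down; springs back; 5 N fully down
- key_large_top (a point): centre of the top face of the large key
- key_small (a joint): travel of the small round grey key (24 mm across), on the -y side of the key strip, 160 mm from the large one: 0 is up, 0.006 m fully down; springs back; 5 N fully down
- key_small_top (a point): centre of the top face of the small key
- jar: lidded glass jar, 80 mm across and 120 mm tall, a bystander. Origin: centre of the underside
- pastry_box: cardboard pastry box with a white lid, tied with string, 80 x 120 x 60 mm, a bystander. Origin: centre of the underside
- truffle0: chocolate truffle 1 of 6, a dark brown ball 20 mm across with a polished, slippery hard shell, 12 g, at the start in the cup. Origin: its centre
- truffle1: chocolate truffle 2 of 6, a dark brown ball 20 mm across with a polished, slippery hard shell, 12 g, at the start in the cup. Origin: its centre
- truffle2: chocolate truffle 3 of 6, a dark brown ball 20 mm across with a polished, slippery hard shell, 12 g, at the start in the cup. Origin: its centre
- truffle3: chocolate truffle 4 of 6, a dark brown ball 20 mm across with a polished, slippery hard shell, 12 g, at the start in the cup. Origin: its centre
- truffle4: chocolate truffle 5 of 6, a dark brown ball 20 mm across with a polished, slippery hard shell, 12 g, at the start in the cup. Origin: its centre
- truffle5: chocolate truffle 6 of 6, a dark brown ball 20 mm across with a polished, slippery hard shell, 12 g, at the start in the cup. Origin: its centre
Not all that is in view belongs to the job. What is shaped like the cup but pink is not meant.

How it is judged:
On the way, in this order (a step that is already met when the one before it is completed fails the run):
1. the cup stands upright on the counter, out of the caddy and let go (height (world z) of cup below 0.008 m and angle between cup's own z axis and vertical below 0.12 rad and contact force between the fingers and cup below 0.1 N and linear speed of cup below 0.03 m/s), for 0.2 s.
2. all six truffles lie in the scale's pan, with the cup still in the fingers and clear of the counter (x of truffle0 in the frame of pan between -0.1 and 0.1 m and y of truffle0 in the frame of pan between -0.11 and 0.11 m and z of truffle0 in the frame of pan between 0 and 0.05 m and x of truffle1 in the frame of pan between -0.1 and 0.1 m and y of truffle1 in the frame of pan between -0.11 and 0.11 m and z of truffle1 in the frame of pan between 0 and 0.05 m and x of truffle2 in the frame of pan between -0.1 and 0.1 m and y of truffle2 in the frame of pan between -0.11 and 0.11 m and z of truffle2 in the frame of pan between 0 and 0.05 m and x of truffle3 in the frame of pan between -0.1 and 0.1 m and y of truffle3 in the frame of pan between -0.11 and 0.11 m and z of truffle3 in the frame of pan between 0 and 0.05 m and x of truffle4 in the frame of pan between -0.1 and 0.1 m and y of truffle4 in the frame of pan between -0.11 and 0.11 m and z of truffle4 in the frame of pan between 0 and 0.05 m and x of truffle5 in the frame of pan between -0.1 and 0.1 m and y of truffle5 in the frame of pan between -0.11 and 0.11 m and z of truffle5 in the frame of pan between 0 and 0.05 m and contact force between the fingers and cup above 0.5 N and height (world z) of cup above 0.05 m), for 0.1 s.
3. the empty cup stands upright on the counter again, let go (all of step 1 and x of truffle0 in the frame of pan between -0.1 and 0.1 m and y of truffle0 in the frame of pan between -0.11 and 0.11 m and z of truffle0 in the frame of pan between 0 and 0.05 m and x of truffle1 in the frame of pan between -0.1 and 0.1 m and y of truffle1 in the frame of pan between -0.11 and 0.11 m and z of truffle1 in the frame of pan between 0 and 0.05 m and x of truffle2 in the frame of pan between -0.1 and 0.1 m and y of truffle2 in the frame of pan between -0.11 and 0.11 m and z of truffle2 in the frame of pan between 0 and 0.05 m and x of truffle3 in the frame of pan between -0.1 and 0.1 m and y of truffle3 in the frame of pan between -0.11 and 0.11 m and z of truffle3 in the frame of pan between 0 and 0.05 m and x of truffle4 in the frame of pan between -0.1 and 0.1 m and y of truffle4 in the frame of pan between -0.11 and 0.11 m and z of truffle4 in the frame of pan between 0 and 0.05 m and x of truffle5 in the frame of pan between -0.1 and 0.1 m and y of truffle5 in the frame of pan between -0.11 and 0.11 m and z of truffle5 in the frame of pan between 0 and 0.05 m), for 0.2 s.
4. the large key is pressed down, the small one up (value of joint key_large above 0.0045 m and value of joint key_small below 0.0015 m), for 0.03 s.
5. the small key is pressed down, the large one up (value of joint key_small above 0.0045 m and value of joint key_large below 0.0015 m), for 0.03 s.
At the end, for the whole second after the job is handed in: All six truffles rest inside the pan, centres under 50 mm above its floor; the cup stands let go on the bare counter, tilt under 0.12 rad, underside under 8 mm up; both keys up (under 1.5 mm down); the other cup, jar and pastry box within 30 mm of their starts (all of step 3 and linear speed of each of truffle0, truffle1, truffle2, truffle3, truffle4, truffle5 below 0.05 m/s and value of joint each of key_large, key_small below 0.0015 m and distance of each of empty_cup, jar, pastry_box from where it was at the start of the episode below 0.03 m); the robot touches nothing.
It fails at once if a bystander (other cup, jar, pastry box) is shifted by more than 30 mm or tipped by more than 0.3 rad (distance of any of empty_cup, jar, pastry_box from where it was at the start of the episode above 0.03 m or angle between any of empty_cup, jar, pastry_box's own z axis and vertical above 0.3 rad).
It fails at once if both keys are pressed down at once (value of joint each of key_large, key_small above 0.003 m).
It fails at once if the small key is pressed before the truffles are in the pan (value of joint key_small above 0.0045 m and not ((x of truffle0 in the frame of pan between -0.1 and 0.1 m and y of truffle0 in the frame of pan between -0.11 and 0.11 m and z of truffle0 in the frame of pan between 0 and 0.05 m) and (x of truffle1 in the frame of pan between -0.1 and 0.1 m and y of truffle1 in the frame of pan between -0.11 and 0.11 m and z of truffle1 in the frame of pan between 0 and 0.05 m) and (x of truffle2 in the frame of pan between -0.1 and 0.1 m and y of truffle2 in the frame of pan between -0.11 and 0.11 m and z of truffle2 in the frame of pan between 0 and 0.05 m) and (x of truffle3 in the frame of pan between -0.1 and 0.1 m and y of truffle3 in the frame of pan between -0.11 and 0.11 m and z of truffle3 in the frame of pan between 0 and 0.05 m) and (x of truffle4 in the frame of pan between -0.1 and 0.1 m and y of truffle4 in the frame of pan between -0.11 and 0.11 m and z of truffle4 in the frame of pan between 0 and 0.05 m) and (x of truffle5 in the frame of pan between -0.1 and 0.1 m and y of truffle5 in the frame of pan between -0.11 and 0.11 m and z of truffle5 in the frame of pan between 0 and 0.05 m))).
It fails at once if the large key is pressed before the truffles are in the pan (value of joint key_large above 0.0045 m and not ((x of truffle0 in the frame of pan between -0.1 and 0.1 m and y of truffle0 in the frame of pan between -0.11 and 0.11 m and z of truffle0 in the frame of pan between 0 and 0.05 m) and (x of truffle1 in the frame of pan between -0.1 and 0.1 m and y of truffle1 in the frame of pan between -0.11 and 0.11 m and z of truffle1 in the frame of pan between 0 and 0.05 m) and (x of truffle2 in the frame of pan between -0.1 and 0.1 m and y of truffle2 in the frame of pan between -0.11 and 0.11 m and z of truffle2 in the frame of pan between 0 and 0.05 m) and (x of truffle3 in the frame of pan between -0.1 and 0.1 m and y of truffle3 in the frame of pan between -0.11 and 0.11 m and z of truffle3 in the frame of pan between 0 and 0.05 m) and (x of truffle4 in the frame of pan between -0.1 and 0.1 m and y of truffle4 in the frame of pan between -0.11 and 0.11 m and z of truffle4 in the frame of pan between 0 and 0.05 m) and (x of truffle5 in the frame of pan between -0.1 and 0.1 m and y of truffle5 in the frame of pan between -0.11 and 0.11 m and z of truffle5 in the frame of pan between 0 and 0.05 m))).
It also fails if it takes over 72 s, if anything falls off the work surface, if the arm or the gripper's body presses on something with over 40 N, if the wrist force passes 120 N, or if a joint passes its speed limit or range.

## Working session

There is one attempt and no reset: what is moved stays moved. The work goes in short steps, Python scripts to look and compute and a tool call to move; the robot and the scene stay as the last step left them, time stands still between calls to the robot, and variables do not carry over. Pictures are saved under pics/ and viewed, at most 10 in all, crops included, and the job is handed in when it is done.

Besides the shell and the picture viewer there is one more tool, called after "Emit:" as a command line: name --argument value ..., lists and objects as JSON in quotes. servo_tool: Moves the arm, as the interface text tells. Shifts and turns lie within -1 to 1; 1 stands for 0.04 m of shift or 360 degrees of turn. Its arguments: {"type":"object","properties":{"rows":{"type":"array"},"newtons":{"type":"number"}},"required":["rows"]}

```bash
mkdir -p pics
cat > h.py <<'E'
import numpy as np, cv2
from bench import manip
def cloud(cam):
    img,d=manip.read_camera(cam); m=manip.camera_model(cam)
    K=np.array(m["K"]);D=np.array(m["distortion"]);R=np.array(m["R"]);t=np.array(m["t"])
    v,u=np.mgrid[0:384,0:512]
    p=cv2.undistortPoints(np.stack([u,v],-1).reshape(-1,1,2).astype(np.float64),K,D).reshape(384,512,2)
    X=np.dstack([p[...,0]*d,p[...,1]*d,d])
    W=(X-t)@R
    W[d==0]=np.nan
    return img,W
E
python3 - <<'E'
from h import *
out=[]
for c in("scene","top"):
    img,W=cloud(c); np.savez(f"{c}.npz",img=img,W=W); cv2.imwrite(f"pics/{c}0.png",cv2.resize(img[...,::-1],(800,600)))
    for n in("cup","empty_cup","rack","scale","pan","key_large_top","key_small_top","jar","pastry_box","truffle0"):
        for r in manip.regions_of(c,n)[:3]:
            P=W[r["mask"]&np.isfinite(W[...,0])]
            if len(P): print(c,n,round(r["confidence"],2),np.round(r["bbox"]),np.round(np.median(P,0),3),"zmax",np.round(np.percentile(P,98,axis=0),3),np.round(np.percentile(P,2,axis=0),3))
print(manip.sense())
E
```

```text
scene cup 0.94 [136. 135. 171. 182.] [ 0.694 -0.255  0.061] zmax [ 0.726 -0.225  0.097] [ 0.643 -0.342 -0.   ]
scene cup 0.9 [200. 120. 228. 163.] [ 0.569 -0.191  0.085] zmax [ 0.601 -0.157  0.116] [ 0.538 -0.219  0.035]
scene empty_cup 0.66 [237.  98. 266. 142.] [ 0.466 -0.179  0.085] zmax [ 0.497 -0.149  0.117] [ 0.433 -0.212  0.035]
scene rack 0.66 [185.  99. 282. 183.] [ 0.522 -0.143  0.05 ] zmax [ 0.626 -0.12   0.078] [ 0.408 -0.243  0.001]
scene scale 0.72 [262. 168. 437. 344.] [0.544 0.221 0.08 ] zmax [0.676 0.343 0.121] [0.357 0.084 0.027]
scene pan 0.8 [260. 169. 437. 342.] [0.544 0.221 0.08 ] zmax [0.676 0.343 0.121] [0.36  0.087 0.036]
scene key_large_top 0.49 [402. 217. 422. 234.] [0.395 0.269 0.077] zmax [0.412 0.287 0.082] [0.371 0.252 0.068]
scene key_small_top 0.66 [346. 181. 354. 195.] [0.422 0.112 0.076] zmax [0.433 0.123 0.081] [0.408 0.1   0.066]
scene jar 0.57 [198. 263. 239. 317.] [0.802 0.108 0.119] zmax [0.834 0.133 0.124] [0.764 0.065 0.013]
scene pastry_box 0.7 [125. 194. 188. 257.] [ 0.803 -0.103  0.06 ] zmax [ 0.84  -0.057  0.065] [ 0.764 -0.173  0.012]
to
[... 1617 characters left out ...]
0.05 ]
{'clock': 1.1, 'qpos': array([-1.20242616e+00,  1.30397004e-01,  1.48819949e+00,  2.52357825e-06,
        1.52298706e+00, -8.54301584e-02]), 'qvel': array([ 1.80361803e-04, -7.30826967e-04, -6.70970743e-04, -7.22332640e-04,
       -9.04297058e-05, -5.06275148e-04]), 'tau': array([ 1.00397159e-03, -5.59768724e+01, -4.92063546e+01,  7.68077164e-02,
        2.27102655e-02, -2.04944234e-05]), 'eef_pos': array([ 0.26303874, -0.53927932,  0.23563729]), 'ee_rot': array([3.06106025e+00, 7.06724972e-01, 5.93555933e-06]), 'wrist_force': array([-0.2806588 ,  0.32532735, -0.06060514]), 'moment': array([ 0.01844544, -0.03566523,  0.00881786]), 'grasp_force': 0.0, 'grip_width': 0.09279614417504052}
```

Run:
```python
from h import *
from scipy.optimize import least_squares
S=np.load("scene.npz");T=np.load("top.npz")
a=cv2.resize(T["img"][60:320,80:400,::-1],None,fx=2.3,fy=2.3,interpolation=cv2.INTER_CUBIC); cv2.imwrite("pics/t1.png",a)
cv2.imwrite("pics/s1.png",cv2.resize(S["img"][60:360,100:460,::-1],None,fx=2,fy=2,interpolation=cv2.INTER_CUBIC))
for nm,c,zr in(("A",(.571,-.187),.115),("B",(.465,-.18),.115),("pink",(.695,-.257),.095)):
  for k,N in(("s",S),("t",T)):
    P=N["W"].reshape(-1,3);P=P[np.isfinite(P[:,0])]
    q=P[(np.hypot(P[:,0]-c[0],P[:,1]-c[1])<.05)&(np.abs(P[:,2]-zr)<.006)]
    f=least_squares(lambda p:np.hypot(q[:,0]-p[0],q[:,1]-p[1])-.032,c,loss="soft_l1",f_scale=.002)
    print(nm,k,len(q),f.x.round(4),np.sqrt(f.cost/len(q)).round(4),q[:,2].max().round(3))
for k,N in(("s",S),("t",T)):
  P=N["W"].reshape(-1,3);P=P[np.isfinite(P[:,0])]
  for n,lo,hi,x0,x1,y0,y1 in(("panrim",.113,.125,.40,.70,.05,.36),("rackrim",.070,.079,.39,.64,-.26,-.11),("box",.055,.07,.74,.86,-.2,-.03)):
    q=P[(P[:,2]>lo)&(P[:,2]<hi)&(P[:,0]>x0)&(P[:,0]<x1)&(P[:,1]>y0)&(P[:,1]<y1)]
    print(n,k,len(q),cv2.minAreaRect(q[:,:2].astype(np.float32)))
```

```text
A s 167 [ 0.5696 -0.1877] 0.0009 0.119
A t 139 [ 0.5718 -0.1878] 0.0007 0.119
B s 153 [ 0.4645 -0.1803] 0.001 0.119
B t 141 [ 0.4638 -0.1796] 0.0007 0.119
pink s 178 [ 0.695  -0.2565] 0.0009 0.1
pink t 139 [ 0.6964 -0.256 ] 0.0008 0.098
panrim s 1337 ((0.5592507123947144, 0.21559050679206848), (0.20343539118766785, 0.22155921161174774), 9.425601959228516)
rackrim s 1030 ((0.5137416124343872, -0.18257585167884827), (0.11332380771636963, 0.22000634670257568), 83.7528305053711)
box s 1815 ((0.7987204194068909, -0.11747647821903229), (0.12336930632591248, 0.08225402235984802), 86.91761016845703)
panrim t 1049 ((0.5612635612487793, 0.2170804738998413), (0.202156662940979, 0.22147105634212494), 9.68881893157959)
rackrim t 1250 ((0.5152069926261902, -0.1829814612865448), (0.11052160710096359, 0.22210873663425446), 84.00889587402344)
box t 1593 ((0.8019374012947083, -0.11589150875806808), (0.11982322484254837, 0.08166107535362244), 86.9017562866211)
```

View pics/t1.png

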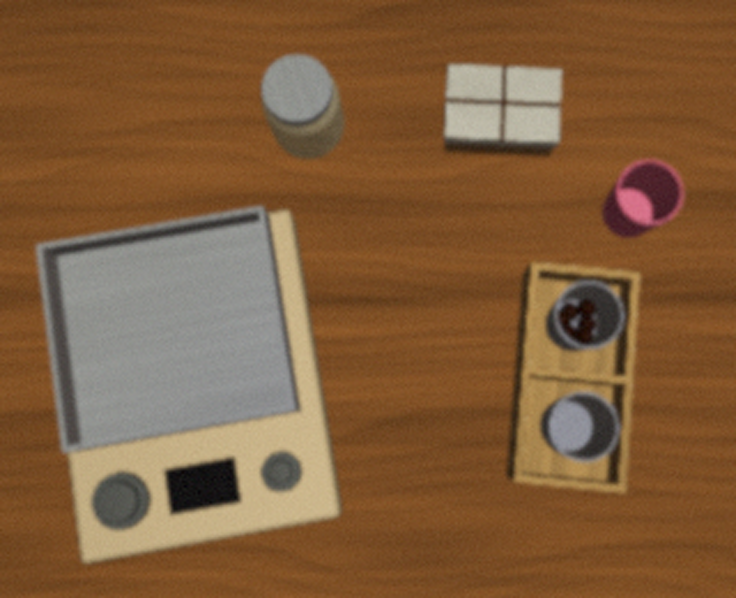

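View pics/s1.png

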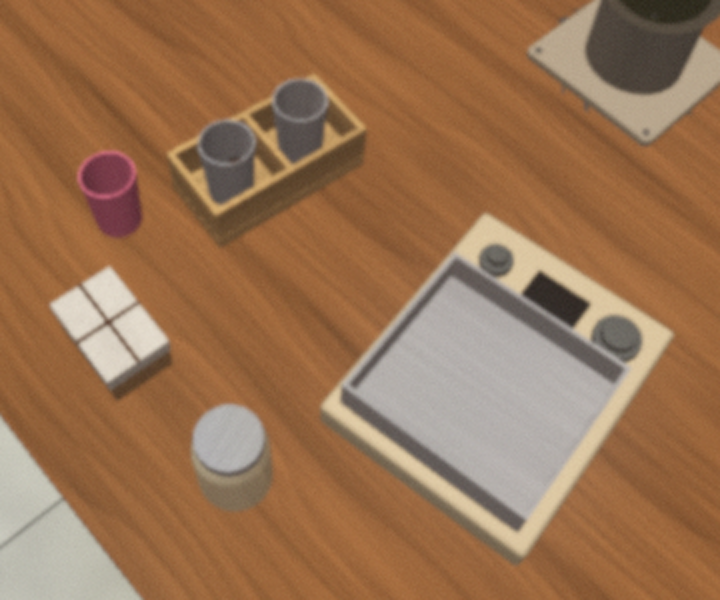

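The candidates are the steel cup in the far well at top-crop (588,315), the steel cup at (580,427) and the pink cup at (648,195). The far-well cup is the one meant: it is steel and the crop shows brown truffles inside it, at about (0.571, -0.188). The near-well cup is empty and the pink one is a decoy. The scale sits on the left with its large key at (120,500) and small key at (282,470).

Emit:
servo_tool --rows '[0.6, 0.7, 0, 0, 0, -0.009, 1, 0.6, 0.7, 0, 0, 0, -0.009, 1, 0.6, 0.7, 0, 0, 0, -0.009, 1, 0.6, 0.7, 0, 0, 0, -0.009, 1, 0.6, 0.7, 0, 0, 0, -0.009, 1, 0.6, 0.7, 0, 0, 0, -0.009, 1, 0.6, 0.7, 0, 0, 0, -0.009, 1, 0.6, 0.7, 0, 0, 0, -0.009, 1, 0.6, 0.7, 0, 0, 0, -0.009, 1, 0.6, 0.7, 0, 0, 0, -0.009, 1]'

```text
clock: 1.93
eef_pos: [0.504, -0.2577, 0.2359]
ee_rot: [3.136, -0.18, 0.001]
wrist_force: [0.0, -0.9, -0.3]
grip_width: 0.0928
grasp_force: 0.0
```

```bash
cat > st.py <<'E'
from bench import manip; import numpy as np
from scipy.spatial.transform import Rotation as Ro
s=manip.sense(); R=Ro.from_rotvec(s["ee_rot"]).as_matrix()
print(round(s["clock"],2),"q",s["qpos"].round(4).tolist(),"p",s["eef_pos"].round(4).tolist(),"toolz",R[:,2].round(3),"tooly",R[:,1].round(3),"yaw_y",np.degrees(np.arctan2(R[1,1],R[0,1])).round(1),"w",s["grip_width"].round(4),"F",round(s["grasp_force"],1),s["wrist_force"].round(1))
with open("log.txt","a") as f: f.write(repr((s["qpos"].tolist(),s["eef_pos"].tolist(),s["ee_rot"].tolist()))+"\n")
E
python3 st.py
```

```text
Traceback (most recent call last):
  File "st.py", line 4, in <module>
    print(round(s["clock"],2),"q",s["qpos"].round(4).tolist(),"p",s["eef_pos"].round(4).tolist(),"toolz",R[:,2].round(3),"tooly",R[:,1].round(3),"yaw_y",np.degrees(np.arctan2(R[1,1],R[0,1])).round(1),"w",s["grip_width"].round(4),"F",round(s["grasp_force"],1),s["wrist_force"].round(1))
                                                                                                                                                                                                            ^^^^^^^^^^^^^^^^^^^^^
AttributeError: 'float' object has no attribute 'round'
```

Emit:
servo_tool --rows '[0.57, 0.59, 0, 0, 0, 0, 1, 0.57, 0.59, 0, 0, 0, 0, 1, 0.56, 0.59, 0, 0, 0, 0, 1, 0, 0, -0.5, 0, 0, 0, 1, 0, 0, -0.6, 0, 0, 0, 1, 0, 0, -0.6, 0, 0, 0, 1, 0, 0, -0.6, 0, 0, 0, 1, 0, 0, -0.6, 0, 0, 0, 1, 0, 0, -0.5, 0, 0, 0, 1, 0, 0, 0, 0, 0, 0, 1]'

```text
clock: 2.77
eef_pos: [0.5679, -0.1871, 0.0943]
ee_rot: [-3.134, 0.175, 0.012]
wrist_force: [-0.3, -0.3, -0.9]
grip_width: 0.0931
grasp_force: 0.0
```

```bash
sed -i 's/s\["grip_width"\].round(4)/round(float(s["grip_width"]),4)/' st.py; python3 st.py
```

```text
2.77 q [-0.404, 0.2404, 1.6292, -0.0, 1.2801, 1.2784] p [0.5679, -0.1871, 0.0943] toolz [-0.007  0.003 -1.   ] tooly [-0.111 -0.994 -0.002] yaw_y -96.4 w 0.0931 F 0.0 [-0.3 -0.3 -0.9]
```

Emit:
servo_tool --rows '[0, 0, 0, 0, 0, 0, -1, 0, 0, 0, 0, 0, 0, -1, 0, 0, 0, 0, 0, 0, -1, 0, 0, 0, 0, 0, 0, -1, 0, 0, 0, 0, 0, 0, -1, 0, 0, 0, 0, 0, 0, -1, 0, 0, 0, 0, 0, 0, -1, 0, 0, 0.2, 0, 0, 0, -1, 0, 0, 0.3, 0, 0, 0, -1, 0, 0, 0.3, 0, 0, 0, -1]' --newtons 25

```text
clock: 3.6
eef_pos: [0.5704, -0.1881, 0.132]
ee_rot: [-3.136, 0.175, 0.002]
wrist_force: [0.5, 0.1, -2.0]
grip_width: 0.0663
grasp_force: 25.0
```

```bash
python3 st.py
```

```text
3.6 q [-0.404, 0.2036, 1.599, 0.0001, 1.3407, 1.2785] p [0.5704, -0.1881, 0.132] toolz [-0.002  0.001 -1.   ] tooly [-0.111 -0.994 -0.001] yaw_y -96.4 w 0.0663 F 25.0 [ 0.5  0.1 -2. ]
```

Emit:
servo_tool --rows '[0, 0, 0.6, 0, 0, 0, -1, 0, 0, 0.8, 0, 0, 0, -1, -0.1, -0.2, 0.3, 0, 0, 0.016, -1, -0.35, -0.6, 0, 0, 0, 0.016, -1, -0.45, -0.85, 0, 0, 0, 0.016, -1, -0.45, -0.85, 0, 0, 0, 0.016, -1, -0.45, -0.85, 0, 0, 0, 0.016, -1, -0.45, -0.8, 0, 0, 0, 0.016, -1, -0.35, -0.55, 0, 0, 0, 0.016, -1, -0.15, -0.23, 0, 0, 0, 0.016, -1]'

```text
clock: 4.43
eef_pos: [0.4588, -0.389, 0.2009]
ee_rot: [2.953, 1.069, -0.001]
wrist_force: [-0.2, 0.7, -2.0]
grip_width: 0.0665
grasp_force: 25.0
```

```bash
python3 st.py
```

```text
4.43 q [-0.7877, 0.1512, 1.5289, -0.0013, 1.4604, 0.0888] p [0.4588, -0.389, 0.2009] toolz [-0.    -0.002 -1.   ] tooly [ 0.64  -0.768  0.001] yaw_y -50.2 w 0.0665 F 25.0 [-0.2  0.7 -2. ]
```

Emit:
servo_tool --rows '[0, 0, -0.4, 0, 0, 0, -1, 0, 0, -0.6, 0, 0, 0, -1, 0, 0, -0.6, 0, 0, 0, -1, 0, 0, -0.5, 0, 0, 0, -1, 0, 0, -0.3, 0, 0, 0, -1, 0, 0, -0.2, 0, 0, 0, -1, 0, 0, -0.1, 0, 0, 0, -1, 0, 0, -0.1, 0, 0, 0, -1, 0, 0, -0.08, 0, 0, 0, -1, 0, 0, 0, 0, 0, 0, -1]'

```text
clock: 5.27
eef_pos: [0.4613, -0.3859, 0.0849]
ee_rot: [2.954, 1.066, 0.001]
wrist_force: [-0.1, -0.5, -1.5]
grip_width: 0.0661
grasp_force: 25.0
```

```bash
python3 st.py
```

```text
5.27 q [-0.7818, 0.252, 1.6343, 0.0, 1.2546, 0.0964] p [0.4613, -0.3859, 0.0849] toolz [ 0.001 -0.001 -1.   ] tooly [ 0.639 -0.77   0.001] yaw_y -50.3 w 0.0661 F 25.0 [-0.1 -0.5 -1.5]
```

Emit:
servo_tool --rows '[0, 0, -0.05, 0, 0, 0, -1, 0, 0, -0.05, 0, 0, 0, -1, 0, 0, -0.03, 0, 0, 0, -1, 0, 0, 0, 0, 0, 0, -1, 0, 0, 0, 0, 0, 0, 0.2, 0, 0, 0, 0, 0, 0, 1, 0, 0, 0, 0, 0, 0, 1, 0, 0, 0, 0, 0, 0, 1, 0, 0, 0, 0, 0, 0, 1, 0, 0, 0, 0, 0, 0, 1]'

```text
clock: 6.1
eef_pos: [0.461, -0.3856, 0.0792]
ee_rot: [-2.955, -1.066, -0.0]
wrist_force: [-0.7, -0.6, 0.5]
grip_width: 0.0917
grasp_force: 0.0
```

```bash
python3 st.py
```

```text
6.1 q [-0.7819, 0.2583, 1.6381, 0.0, 1.2453, 0.0964] p [0.461, -0.3856, 0.0792] toolz [-0.  0. -1.] tooly [ 0.638 -0.77  -0.   ] yaw_y -50.3 w 0.0917 F 0.0 [-0.7 -0.6  0.5]
```

Emit:
servo_tool --rows '[0, 0, 0.3, 0, 0, 0, 1, 0, 0, 0.6, 0, 0, 0, 1, 0, 0, 0.8, 0, 0, 0, 1, 0, 0, 0.8, 0, 0, 0, 1, -0.6, -0.5, 0.5, 0, 0, 0, 1, -0.7, -0.6, 0.2, 0, 0, 0, 1, -0.7, -0.6, 0, 0.0107, -0.0128, 0, 1, -0.7, -0.6, 0, 0.0107, -0.0128, 0, 1, -0.6, -0.5, 0, 0.0107, -0.0128, 0, 1, 0, 0, 0, 0.0107, -0.0128, 0, 1]'

```text
clock: 6.93
eef_pos: [0.3249, -0.5019, 0.2097]
ee_rot: [-2.771, -0.996, -0.594]
wrist_force: [-0.2, -0.5, -0.7]
grip_width: 0.093
grasp_force: 0.0
```

```bash
python3 st.py
python3 - <<'E'
from h import *
from scipy.optimize import least_squares
for k in("scene","top"):
    img,W=cloud(k);P=W.reshape(-1,3);P=P[np.isfinite(P[:,0])];c=(.461,-.386)
    q=P[(np.hypot(P[:,0]-c[0],P[:,1]-c[1])<.05)&(np.abs(P[:,2]-.095)<.006)]
    f=least_squares(lambda p:np.hypot(q[:,0]-p[0],q[:,1]-p[1])-.032,c,loss="soft_l1",f_scale=.002)
    print(k,len(q),f.x.round(4),q[:,2].max().round(3))
E
```

```text
6.93 q [-1.3118, 0.2438, 1.4658, 0.3822, 1.6101, -0.4501] p [0.3249, -0.5019, 0.2097] toolz [ 0.317  0.257 -0.913] tooly [ 0.636 -0.772  0.004] yaw_y -50.5 w 0.093 F 0.0 [-0.2 -0.5 -0.7]
scene 147 [ 0.46   -0.3874] 0.101
top 166 [ 0.4609 -0.387 ] 0.099
```

```bash
cat > kin.py <<'E'
import numpy as np
from scipy.optimize import least_squares
from scipy.spatial.transform import Rotation as Ro
D=[eval(l) for l in open("log.txt")]+[([-1.20242616,.130397,1.48819949,0,1.52298706,-.08543016],[.26303874,-.53927932,.23563729],[3.06106,.706725,0])]
Z=lambda a:Ro.from_euler('z',a);Y=lambda a:Ro.from_euler('y',a)
def fk(q,p):
    a1,y0,d1,L1,e3,L2,Lt=p
    R=Z(q[0]);x=R.apply([a1,0,d1]);R=R*Y(q[1]);x=x+R.apply([0,y0,L1]);R=R*Y(q[2])
    x=x+R.apply([e3,0,L2]);w=x.copy();R=R*Z(q[3])*Y(q[4]);x=x+R.apply([0,0,Lt]);R=R*Z(q[5]);return x,R,w
pri=np.array([0,.05,.2,.3,0,.4,.25])
def res(p): return np.r_[np.concatenate([(fk(q,p)[0]-np.array(e))*1000 for q,e,_ in D]),(p-pri)*.3]
f=least_squares(res,pri);P=f.x
if __name__=="__main__":
    print(P.round(4),np.abs(res(P)).max())
    for q,e,r in D: print((fk(q,P)[0]-e).round(4),(fk(q,P)[1].inv()*Ro.from_rotvec(r)).as_rotvec().round(3))
E
python3 kin.py
```

```text
[0.     0.0512 0.3181 0.3691 0.0616 0.5534 0.3605] 0.0460199430325126
[0. 0. 0.] [0.    0.    1.571]
[0. 0. 0.] [-0.     0.     1.571]
[ 0.  0. -0.] [-0.    -0.     1.571]
[0. 0. 0.] [-0.    -0.     1.571]
[0. 0. 0.] [-0.     0.     1.571]
[-0.  0. -0.] [-0.     0.     1.571]
[-0. -0. -0.] [ 0.    -0.     1.571]
```

```bash
cat >> kin.py <<'E'
lo=np.array([-2.96,-.89,.02,-1.34,0,-2.66]);hi=np.array([2.96,2.26,2.5,4.48,2.73,2.66])
def Rt(d,p):  # heading deg, pitch down deg, closing axis horizontal
    d,p=np.radians([d,p]);y=np.array([np.sin(d),-np.cos(d),0]);z=np.array([np.cos(p)*np.cos(d),np.cos(p)*np.sin(d),-np.sin(p)])
    return Ro.from_matrix(np.c_[np.cross(y,z),y,z])
def ik(x,R,q0):
    def r(q):
        X,RR,_=fk(q,P);RR=RR*Z(np.pi/2)
        return np.r_[(X-x)*10,(RR.inv()*R).as_rotvec()]
    s=least_squares(r,np.clip(q0,lo+1e-3,hi-1e-3),bounds=(lo,hi));return s.x,np.abs(s.fun).max()
E
python3 - <<'E'
from kin import *
q0=np.array(D[-2][0])
print("grasp")
for d in(20,40,60):
    q=q0
    for p in(60,40,25,15): q,e=ik([.4605,-.387,.05],Rt(d,p),q)
    print(d,q.round(2),round(e,4),"wrist",fk(q,P)[2].round(3))
    qb=q
    for h in(70,99.7):
      qq=qb
      for k in range(1,7):
        x=np.array([.4605,-.387,.2])*(1-k/6)+np.array([.566,.18,.2])*k/6
        qq,e=ik(x,Rt(d+(h-d)*k/6,15),qq)
      print("  h",h,"arr",qq.round(2),round(e,4))
      for p in(50,90,130):
        for s in range(4): qq,e=ik([.566,.18,.17],Rt(h,p-30+10*s),qq)
        print("   ",p,qq.round(2),round(e,4),fk(qq,P)[2].round(3))
E
```

```text
grasp
20 [-1.41  0.64  1.82  1.26  1.48 -0.9 ] 0.0 wrist [ 0.133 -0.506  0.143]
  h 70 arr [-0.43  0.19  2.04  1.32  1.47 -0.66] 0.0
    50 [-0.18 -0.04  1.95  0.74  1.21 -0.1 ] 0.0 [ 0.487 -0.038  0.446]
    90 [0.22 0.15 1.58 0.   1.4  0.57] 0.0 [0.566 0.18  0.53 ]
    130 [ 0.48  0.65  1.11 -0.47  1.9   0.8 ] 0.0 [0.645 0.398 0.446]
  h 99.7 arr [-0.33  0.57  1.54  1.07  1.84 -0.67] 0.0
    50 [-0.16  0.27  1.62  0.65  1.54 -0.45] 0.0 [ 0.605 -0.048  0.446]
    90 [0.22 0.15 1.58 0.   1.4  0.05] 0.0 [0.566 0.18  0.53 ]
    130 [ 0.58  0.42  1.43 -0.63  1.61  0.49] 0.0 [0.527 0.408 0.446]
40 [-1.34  0.84  1.48  1.06  1.72 -0.85] 0.0 wrist [ 0.194 -0.611  0.143]
  h 70 arr [-0.43  0.19  2.04  1.32  1.47 -0.66] 0.0
    50 [-0.18 -0.04  1.95  0.74  1.21 -0.1 ] 0.0 [ 0.487 -0.038  0.446]
    90 [0.22 0.15 1.58 0.   1.4  0.57] 0.0 [0.566 0.18  0.53 ]
    130 [ 0.48  0.65  1.11 -0.47  1.9   0.8 ] 0.0 [0.645 0.398 0.446]
  h 99.7 arr [-0.33  0.57  1.54  1.07  1.84 -0.67] 0.0
    50 [-0.16  0.27  1.62  0.65  1.54 -0.45] 0.0 [ 0.605 -0.048  0.446]
    90 [0.22 0.15 1.58 0.   1.4  0.05] 0.0 [0.566 0.18  0.53 ]
    130 [ 0.58  0.42  1.43 -0.63  1.61  0.49] 0.0 [0.527 0.408 0.446]
60 [-1.25  1.04  1.12  0.9   1.97 -0.83] 0.0 wrist [ 0.286 -0.689  0.143]
  h 70 arr [-0.43  0.19  2.04  1.32  1.47 -0.66] 0.0
    50 [-0.18 -0.04  1.95  0.74  1.21 -0.1 ] 0.0 [ 0.487 -0.038  0.446]
    90 [0.22 0.15 1.58 0.   1.4  0.57] 0.0 [0.566 0.18  0.53 ]
    130 [ 0.48  0.65  1.11 -0.47  1.9   0.8 ] 0.0 [0.645 0.398 0.446]
  h 99.7 arr [-0.33  0.57  1.54  1.07  1.84 -0.67] 0.0
    50 [-0.16  0.27  1.62  0.65  1.54 -0.45] 0.0 [ 0.605 -0.048  0.446]
    90 [0.22 0.15 1.58 0.   1.4  0.05] 0.0 [0.566 0.18  0.53 ]
    130 [ 0.58  0.42  1.43 -0.63  1.61  0.49] 0.0 [0.527 0.408 0.446]
```

Emit:
servo_tool --rows '[0.09, 0.08, -0.4, 0.0114, -0.0136, 0, 1, 0.09, 0.08, -0.4, 0.0114, -0.0136, 0, 1, 0.09, 0.08, -0.4, 0.0114, -0.0136, 0, 1, 0.09, 0.08, -0.4, 0.0114, -0.0136, 0, 1, 0.09, 0.08, -0.4, 0.0114, -0.0136, 0, 1, 0.09, 0.08, -0.4, 0.0114, -0.0136, 0, 1, 0.09, 0.08, -0.4, 0.0114, -0.0136, 0, 1, 0.09, 0.08, -0.4, 0.0114, -0.0136, 0, 1, 0.09, 0.08, -0.4, 0, 0, 0, 1, 0.09, 0.08, -0.2, 0, 0, 0, 1]'

```text
clock: 7.87
eef_pos: [0.3656, -0.4624, 0.0505]
ee_rot: [-2.071, -0.743, -1.586]
wrist_force: [0.6, -0.3, -0.6]
grip_width: 0.093
grasp_force: 0.0
```

```bash
python3 st.py
```

```text
7.87 q [-1.5007, 0.9398, 1.3033, 0.9515, 1.8617, -0.8384] p [0.3656, -0.4624, 0.0505] toolz [ 0.738  0.624 -0.256] tooly [ 0.643 -0.766 -0.012] yaw_y -50.0 w 0.093 F 0.0 [ 0.6 -0.3 -0.6]
```

Emit:
servo_tool --rows '[0.35, 0.28, 0, 0, 0, 0, 1, 0.35, 0.28, 0, 0, 0, 0, 1, 0.35, 0.28, 0, 0, 0, 0, 1, 0.35, 0.28, 0, 0, 0, 0, 1, 0.35, 0.28, 0, 0, 0, 0, 1, 0.35, 0.28, 0, 0, 0, 0, 1, 0.2, 0.15, 0, 0, 0, 0, 1, 0.11, 0.08, 0, 0, 0, 0, 1, 0, 0, 0, 0, 0, 0, 1, 0, 0, 0, 0, 0, 0, 1]'

```text
clock: 8.7
eef_pos: [0.4615, -0.3894, 0.0554]
ee_rot: [-2.074, -0.749, -1.592]
wrist_force: [-0.8, 0.4, -0.4]
grip_width: 0.0927
grasp_force: 0.0
```

```bash
python3 st.py
python3 - <<'E'
from h import *
for k in("scene","top"):
    img,W=cloud(k)
    if k=="scene": cv2.imwrite("pics/g1.png",cv2.resize(img[0:230,0:300,::-1],(800,600),interpolation=cv2.INTER_CUBIC))
E
```

```text
8.7 q [-1.3433, 0.8338, 1.4753, 1.0583, 1.7219, -0.8362] p [0.4615, -0.3894, 0.0554] toolz [ 0.741  0.621 -0.257] tooly [ 0.641 -0.767 -0.004] yaw_y -50.1 w 0.0927 F 0.0 [-0.8  0.4 -0.4]
```

View pics/g1.png

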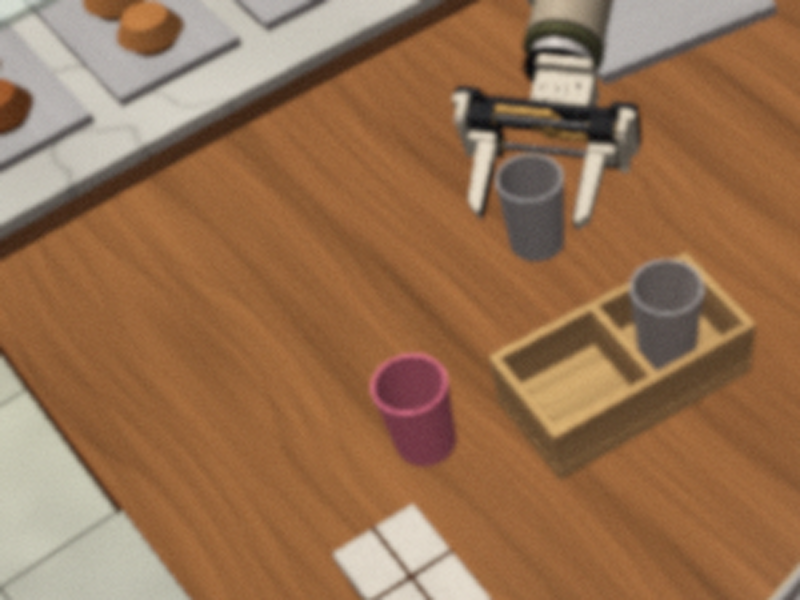

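The picture shows the cup at (532,205) standing between the open fingers, about centred. Next I close on it and lift.

Emit:
servo_tool --rows '[0.06, 0.05, -0.15, 0, 0, 0, 1, 0, 0, 0, 0, 0, 0, -1, 0, 0, 0, 0, 0, 0, -1, 0, 0, 0, 0, 0, 0, -1, 0, 0, 0, 0, 0, 0, -1, 0, 0, 0, 0, 0, 0, -1, 0, 0, 0, 0, 0, 0, -1, 0, 0, 0, 0, 0, 0, -1, 0, 0, 0.2, 0, 0, 0, -1, 0, 0, 0.3, 0, 0, 0, -1]' --newtons 45

```text
clock: 9.63
eef_pos: [0.4636, -0.3865, 0.0686]
ee_rot: [-2.073, -0.745, -1.591]
wrist_force: [0.3, -0.7, -3.3]
grip_width: 0.0622
grasp_force: 45.0
```

```bash
python3 st.py
```

```text
9.63 q [-1.3391, 0.8043, 1.4917, 1.0637, 1.7263, -0.82] p [0.4636, -0.3865, 0.0686] toolz [ 0.741  0.621 -0.256] tooly [ 0.641 -0.768 -0.007] yaw_y -50.1 w 0.0622 F 45.0 [ 0.3 -0.7 -3.3]
```

Emit:
servo_tool --rows '[0, 0, 0.6, 0, 0, 0, -1, 0, 0, 0.8, 0, 0, 0, -1, 0, 0, 0.9, 0, 0, 0, -1, 0.04, 0.2, 0.9, 0, 0, 0, -1, 0.07, 0.4, 0.6, 0, 0, 0.008, -1, 0.11, 0.6, 0, 0, 0, 0.012, -1, 0.13, 0.7, 0, 0, 0, 0.012, -1, 0.135, 0.75, 0, 0, 0, 0.012, -1, 0.135, 0.75, 0, 0, 0, 0.012, -1, 0.135, 0.75, 0, 0, 0, 0.012, -1]'

```text
clock: 10.47
eef_pos: [0.494, -0.2203, 0.2224]
ee_rot: [-1.759, -1.107, -1.348]
wrist_force: [0.2, 0.8, -3.0]
grip_width: 0.062
grasp_force: 45.0
```

```bash
python3 st.py
```

```text
10.47 q [-1.0792, 0.5138, 1.5676, 0.9947, 1.9543, -0.7081] p [0.494, -0.2203, 0.2224] toolz [ 0.415  0.873 -0.258] tooly [ 0.903 -0.43  -0.003] yaw_y -25.5 w 0.062 F 45.0 [ 0.2  0.8 -3. ]
```

Emit:
servo_tool --rows '[0.14, 0.78, 0, 0, 0, 0.009, -1, 0.14, 0.78, 0, 0, 0, 0.009, -1, 0.14, 0.78, 0, 0, 0, 0.009, -1, 0.14, 0.78, 0, 0, 0, 0.009, -1, 0.14, 0.78, 0, 0, 0, 0.009, -1, 0.14, 0.78, 0, 0, 0, 0.009, -1, 0.14, 0.78, 0, 0, 0, 0.009, -1, 0.14, 0.78, 0, 0, 0, 0.009, -1, 0.14, 0.78, 0, 0, 0, 0.009, -1, 0.14, 0.78, 0, 0, 0, 0.009, -1]'

```text
clock: 11.3
eef_pos: [0.5502, 0.0922, 0.2224]
ee_rot: [-1.299, -1.461, -0.994]
wrist_force: [1.3, -0.4, -2.0]
grip_width: 0.062
grasp_force: 45.0
```

```bash
python3 st.py
```

```text
11.3 q [-0.484, 0.532, 1.5423, 1.0174, 1.936, -0.6863] p [0.5502, 0.0922, 0.2224] toolz [-0.117  0.959 -0.258] tooly [ 0.993  0.12  -0.004] yaw_y 6.9 w 0.062 F 45.0 [ 1.3 -0.4 -2. ]
```

Emit:
servo_tool --rows '[0.12, 0.7, 0, 0, 0, 0.002, -1, 0.12, 0.7, 0, 0, 0, 0.002, -1, 0.1, 0.5, 0, -0.0148, -0.0025, 0.002, -1, 0.06, 0.3, 0, -0.0148, -0.0025, 0.002, -1, 0, 0, -0.15, -0.0148, -0.0025, 0, -1, 0, 0, -0.15, -0.0148, -0.0025, 0, -1, 0, 0, -0.15, -0.0148, -0.0025, 0, -1, 0, 0, -0.15, -0.0148, -0.0025, 0, -1, 0, 0, -0.15, -0.0148, -0.0025, 0, -1, 0, 0, -0.15, -0.0148, -0.0025, 0, -1]'

```text
clock: 12.13
eef_pos: [0.5664, 0.1784, 0.1869]
ee_rot: [-1.731, -2.044, -0.491]
wrist_force: [-0.2, -0.0, -2.1]
grip_width: 0.0619
grasp_force: 45.0
```

```bash
python3 st.py
```

```text
12.13 q [-0.0994, 0.1922, 1.6096, 0.5322, 1.5088, -0.3445] p [0.5664, 0.1784, 0.1869] toolz [-0.086  0.517 -0.851] tooly [0.986 0.164 0.001] yaw_y 9.5 w 0.0619 F 45.0 [-0.2 -0.  -2.1]
```

Emit:
servo_tool --rows '[0, 0, -0.1, -0.0168, -0.0028, 0, -1, 0, 0, -0.1, -0.0168, -0.0028, 0, -1, 0, 0, -0.1, -0.0168, -0.0028, 0, -1, 0, 0, -0.1, -0.0168, -0.0028, 0, -1, 0, 0, 0, -0.0089, -0.0015, 0, -1, 0, 0, 0, -0.0089, -0.0015, 0, -1, 0, 0, 0, -0.0089, -0.0015, 0, -1, 0, 0, 0, -0.0089, -0.0015, 0, -1, 0, 0, 0, -0.0089, -0.0015, 0, -1, 0, 0, 0, -0.0089, -0.0015, 0, -1]'

```text
clock: 12.97
eef_pos: [0.5657, 0.1791, 0.1706]
ee_rot: [1.923, 2.266, -0.206]
wrist_force: [0.4, -0.5, -2.0]
grip_width: 0.0622
grasp_force: 44.9
```

Emit:
servo_tool --rows '[0, 0, 0, -0.0089, -0.0015, 0, -1, 0, 0, 0, -0.0089, -0.0015, 0, -1, 0, 0, 0, -0.0089, -0.0015, 0, -1, 0, 0, 0, -0.0089, -0.0015, 0, -1, 0, 0, 0, -0.0089, -0.0015, 0, -1, 0, 0, 0, -0.0089, -0.0015, 0, -1, 0, 0, 0, -0.0089, -0.0015, 0, -1, 0, 0, 0, -0.0089, -0.0015, 0, -1, 0, 0, 0, 0, 0, 0, -1, 0, 0, 0, 0, 0, 0, -1]'

```text
clock: 13.8
eef_pos: [0.5653, 0.1795, 0.1689]
ee_rot: [1.666, 1.966, -0.575]
wrist_force: [-0.5, -0.5, -1.1]
grip_width: 0.0619
grasp_force: 44.9
```

```bash
python3 st.py
python3 - <<'E'
from h import *
S,_=cloud("scene");T,_=cloud("top")
a=cv2.resize(S[150:350,240:450,::-1],(400,380));b=cv2.resize(T[130:310,90:260,::-1],(400,380))
cv2.imwrite("pics/p1.png",np.hstack([a,b]))
E
```

```text
13.8 q [0.5679, 0.3978, 1.44, -0.6017, 1.5969, 0.4782] p [0.5653, 0.1795, 0.1689] toolz [ 0.1   -0.608 -0.788] tooly [ 0.986  0.164 -0.001] yaw_y 9.4 w 0.0619 F 44.9 [-0.5 -0.5 -1.1]
```

View pics/p1.png

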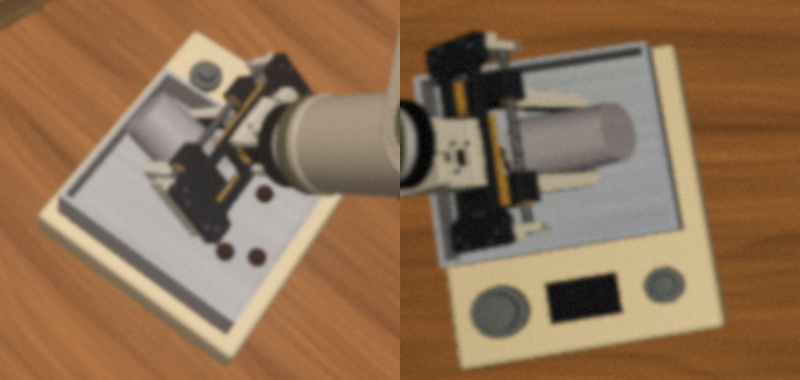

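Emit:
servo_tool --rows '[0, 0, 0, -0.0089, -0.0015, 0, -1, 0, 0, 0, -0.0089, -0.0015, 0, -1, 0, 0, 0, -0.0089, -0.0015, 0, -1, 0, 0, 0, 0, 0, 0, -1, 0, 0, 0.3, 0, 0, 0, -1, 0, 0, 0.6, 0, 0, 0, -1, 0, 0, 0.6, 0, 0, 0, -1, 0, 0, 0.6, 0, 0, 0, -1, 0, 0, 0.4, 0, 0, 0, -1, 0, 0, 0, 0, 0, 0, -1]'

```text
clock: 14.73
eef_pos: [0.5679, 0.1791, 0.2756]
ee_rot: [1.568, 1.839, -0.681]
wrist_force: [0.7, 0.8, -1.3]
grip_width: 0.0622
grasp_force: 44.9
```

```bash
python3 st.py
python3 - <<'E'
from h import *
S,_=cloud("scene");T,_=cloud("top")
for c in("scene","top"): print(c,[(round(r["confidence"],2),np.round(r["bbox"]).tolist()) for r in manip.look_for(c,"truffle0")])
a=cv2.resize(S[150:350,240:450,::-1],(400,380));b=cv2.resize(T[130:310,90:260,::-1],(400,380))
cv2.imwrite("pics/p2.png",np.hstack([a,b]))
E
```

```text
14.73 q [0.6263, 0.3976, 1.3157, -0.7485, 1.7979, 0.4335] p [0.5679, 0.1791, 0.2756] toolz [ 0.126 -0.727 -0.675] tooly [0.987 0.162 0.009] yaw_y 9.3 w 0.0622 F 44.9 [ 0.7  0.8 -1.3]
scene [(0.62, [346.0, 292.0, 358.0, 300.0]), (0.56, [358.0, 288.0, 370.0, 301.0]), (0.47, [364.0, 274.0, 374.0, 286.0]), (0.42, [381.0, 266.0, 390.0, 277.0])]
top [(0.62, [128.0, 230.0, 134.0, 239.0])]
```

View pics/p2.png

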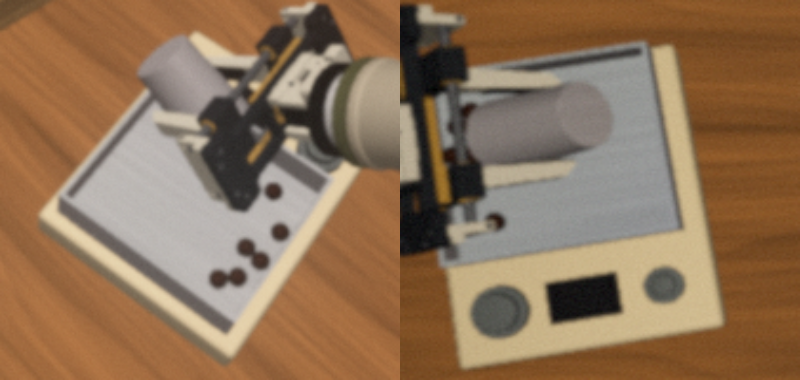

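All six truffles lie in the pan, visible in the left half at (273,190), (280,232), (247,247), (260,260), (238,276) and (218,278). Next I untilt the cup and carry it back.

Emit:
servo_tool --rows '[-0.1, -0.5, 0, 0.0186, 0.0032, 0, -1, -0.1, -0.5, 0, 0.0186, 0.0032, 0, -1, -0.1, -0.5, 0, 0.0186, 0.0032, 0, -1, -0.1, -0.5, 0, 0.0186, 0.0032, 0, -1, -0.1, -0.5, 0, 0.0186, 0.0032, 0, -1, -0.1, -0.5, 0, 0.0186, 0.0032, 0, -1, -0.1, -0.5, 0, 0.0186, 0.0032, 0, -1, -0.1, -0.5, 0, 0.0186, 0.0032, 0, -1, -0.1, -0.5, 0, 0.0186, 0.0032, 0, -1, -0.1, -0.5, 0, 0.0186, 0.0032, 0, -1]'

```text
clock: 15.77
eef_pos: [0.5256, -0.0223, 0.2692]
ee_rot: [-1.84, -2.175, -0.327]
wrist_force: [-0.3, -0.1, -2.5]
grip_width: 0.0622
grasp_force: 45.0
```

```bash
python3 st.py
```

```text
15.77 q [-0.3511, 0.0367, 1.5673, 0.3096, 1.7159, -0.5002] p [0.5256, -0.0223, 0.2692] toolz [-0.061  0.344 -0.937] tooly [ 0.986  0.167 -0.004] yaw_y 9.6 w 0.0622 F 45.0 [-0.3 -0.1 -2.5]
```

Emit:
servo_tool --rows '[-0.1, -0.4, 0, 0.0186, 0.0032, 0, -1, -0.1, -0.4, 0, 0.0186, 0.0032, 0, -1, -0.1, -0.4, 0, 0.0186, 0.0032, 0, -1, -0.1, -0.4, 0, 0.0186, 0.0032, 0, -1, -0.1, -0.4, 0, 0.0186, 0.0032, 0, -1, -0.1, -0.4, 0, 0.0186, 0.0032, 0, -1, -0.1, -0.4, 0, 0.0186, 0.0032, 0, -1, -0.1, -0.4, 0, 0, 0, -0.016, -1, -0.1, -0.4, 0, 0, 0, -0.016, -1, -0.1, -0.4, 0, 0, 0, -0.016, -1]'

```text
clock: 16.6
eef_pos: [0.4855, -0.1817, 0.2646]
ee_rot: [-1.606, -1.391, -1.07]
wrist_force: [-0.1, -0.6, -1.0]
grip_width: 0.0621
grasp_force: 45.0
```

```bash
python3 st.py
```

```text
16.6 q [-0.9349, 0.494, 1.4188, 0.8389, 2.1001, -0.6998] p [0.4855, -0.1817, 0.2646] toolz [ 0.119  0.92  -0.374] tooly [ 0.991 -0.134 -0.013] yaw_y -7.7 w 0.0621 F 45.0 [-0.1 -0.6 -1. ]
```

Emit:
servo_tool --rows '[-0.06, -0.57, 0, 0, 0, -0.013, -1, -0.06, -0.57, 0, 0, 0, -0.013, -1, -0.06, -0.57, 0, 0, 0, -0.013, -1, -0.06, -0.57, 0, 0, 0, -0.013, -1, -0.06, -0.57, 0, 0, 0, -0.013, -1, -0.06, -0.57, -0.2, 0, 0, -0.013, -1, -0.06, -0.57, -0.4, 0, 0, -0.013, -1, -0.06, -0.57, -0.4, 0, 0, -0.013, -1, -0.06, -0.57, -0.4, 0, 0, -0.013, -1, 0, 0, -0.4, 0.0126, -0.0151, 0, -1]'

```text
clock: 17.43
eef_pos: [0.4644, -0.3912, 0.2001]
ee_rot: [-2.085, -0.764, -1.583]
wrist_force: [0.7, 0.6, -0.9]
grip_width: 0.0623
grasp_force: 45.0
```

```bash
python3 st.py
python3 - <<'E'
from h import *
S,W=cloud("scene")
cv2.imwrite("pics/c1.png",cv2.resize(S[0:160,120:320,::-1],(750,600),interpolation=cv2.INTER_CUBIC))
E
```

```text
17.43 q [-1.3375, 0.5637, 1.5367, 1.088, 1.8095, -0.6578] p [0.4644, -0.3912, 0.2001] toolz [ 0.737  0.619 -0.27 ] tooly [ 0.644 -0.765  0.004] yaw_y -49.9 w 0.0623 F 45.0 [ 0.7  0.6 -0.9]
```

View pics/c1.png

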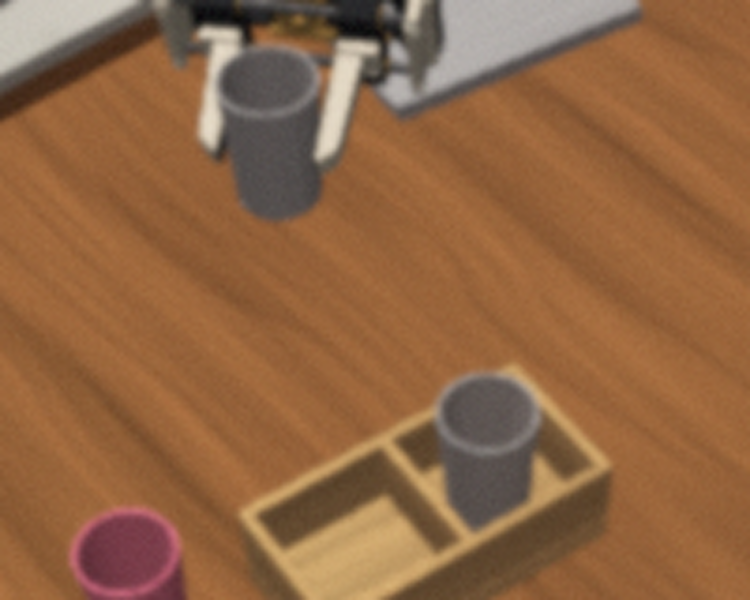

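The picture shows the cup upright in the fingers at (270,130). I lower it next.

Emit:
servo_tool --rows '[0, 0, -0.5, 0, 0, 0, -1, 0, 0, -0.6, 0, 0, 0, -1, 0, 0, -0.6, 0, 0, 0, -1, 0, 0, -0.6, 0, 0, 0, -1, 0, 0, -0.5, 0, 0, 0, -1, 0, 0, -0.4, 0, 0, 0, -1, 0, 0, -0.25, 0, 0, 0, -1, 0, 0, -0.1, 0, 0, 0, -1, 0, 0, 0, 0, 0, 0, -1, 0, 0, 0, 0, 0, 0, -1]'

```text
clock: 18.32
eef_pos: [0.4646, -0.3865, 0.0557]
ee_rot: [-2.072, -0.762, -1.58]
wrist_force: [0.4, 0.1, -1.2]
grip_width: 0.0617
grasp_force: 45.0
```

```bash
python3 st.py
```

```text
18.32 q [-1.3339, 0.8318, 1.472, 1.0531, 1.7211, -0.833] p [0.4646, -0.3865, 0.0557] toolz [ 0.732  0.628 -0.263] tooly [ 0.65  -0.76  -0.004] yaw_y -49.4 w 0.0617 F 45.0 [ 0.4  0.1 -1.2]
```

Emit:
servo_tool --rows '[0, 0, -0.06, 0, 0, 0, -1, 0, 0, -0.05, 0, 0, 0, -1, 0, 0, -0.04, 0, 0, 0, -1, 0, 0, 0, 0, 0, 0, -1, 0, 0, 0, 0, 0, 0, 0.5, 0, 0, 0, 0, 0, 0, 1, 0, 0, 0, 0, 0, 0, 1, 0, 0, 0, 0, 0, 0, 1, 0, 0, 0, 0, 0, 0, 1, 0, 0, 0, 0, 0, 0, 1]'

```text
clock: 19.15
eef_pos: [0.4645, -0.3865, 0.0493]
ee_rot: [-2.072, -0.762, -1.58]
wrist_force: [-0.1, -0.3, 0.2]
grip_width: 0.0921
grasp_force: 0.0
```

```bash
python3 st.py
```

```text
19.15 q [-1.3341, 0.8446, 1.467, 1.0521, 1.7173, -0.8399] p [0.4645, -0.3865, 0.0493] toolz [ 0.732  0.628 -0.263] tooly [ 0.65  -0.76  -0.004] yaw_y -49.5 w 0.0921 F 0.0 [-0.1 -0.3  0.2]
```

Emit:
servo_tool --rows '[-0.25, -0.21, 0, 0, 0, 0, 1, -0.4, -0.34, 0, 0, 0, 0, 1, -0.5, -0.42, 0, 0, 0, 0, 1, -0.5, -0.42, 0, 0, 0, 0, 1, -0.5, -0.42, 0, 0, 0, 0, 1, -0.3, -0.25, 0.4, 0, 0, 0, 1, 0, 0, 0.7, -0.0114, 0.0136, 0, 1, 0, 0, 0.8, -0.0114, 0.0136, 0, 1, 0, 0, 0.8, -0.0114, 0.0136, 0, 1, 0, 0, 0.8, -0.0114, 0.0136, 0, 1]'

```text
clock: 19.98
eef_pos: [0.3648, -0.4701, 0.1902]
ee_rot: [-2.464, -0.896, -1.115]
wrist_force: [0.3, -1.2, 1.3]
grip_width: 0.0928
grasp_force: 0.0
```

```bash
python3 st.py
python3 - <<'E'
from h import *
from scipy.optimize import least_squares
for k in("scene","top"):
    img,W=cloud(k);P=W.reshape(-1,3);P=P[np.isfinite(P[:,0])];c=(.463,-.387)
    q=P[(np.hypot(P[:,0]-c[0],P[:,1]-c[1])<.05)&(np.abs(P[:,2]-.095)<.006)]
    f=least_squares(lambda p:np.hypot(q[:,0]-p[0],q[:,1]-p[1])-.032,c,loss="soft_l1",f_scale=.002)
    print(k,len(q),f.x.round(4),q[:,2].min().round(3),q[:,2].max().round(3))
    print(k,[(round(r["confidence"],2),np.round(np.nanmedian(W[r["mask"]],0),3).tolist()) for r in manip.regions_of(k,"truffle0")])
    for n in("key_large_top","key_small_top"):
        for r in manip.regions_of(k,n)[:1]:
            Q=W[r["mask"]];Q=Q[np.isfinite(Q[:,0])];z=np.percentile(Q[:,2],90);Q=Q[Q[:,2]>z-.005]
            print(k,n,round(r["confidence"],2),((Q.min(0)+Q.max(0))/2).round(4),z.round(4))
    np.savez(k+"2.npz",img=img,W=W)
E
```

```text
19.98 q [-1.4072, 0.4339, 1.4435, 0.7131, 1.7458, -0.5844] p [0.3648, -0.4701, 0.1902] toolz [ 0.572  0.491 -0.657] tooly [ 0.645 -0.764 -0.009] yaw_y -49.8 w 0.0928 F 0.0 [ 0.3 -1.2  1.3]
scene 150 [ 0.4616 -0.3883] 0.089 0.099
scene [(0.65, [0.563, 0.313, 0.098]), (0.64, [0.593, 0.309, 0.097]), (0.56, [0.524, 0.305, 0.097]), (0.55, [0.609, 0.296, 0.098])]
scene key_large_top 0.67 [0.3958 0.2687 0.079 ] 0.0801
scene key_small_top 0.6 [0.4216 0.1126 0.0772] 0.0788
top 163 [ 0.4624 -0.3879] 0.089 0.098
top [(0.62, [0.609, 0.294, 0.097]), (0.53, [0.782, 0.089, 0.118]), (0.46, [0.395, 0.267, 0.076])]
top key_large_top 0.53 [0.3955 0.2673 0.0775] 0.0784
top key_small_top 0.15 [0.4885 0.2688 0.0978] 0.0994
```

Emit:
servo_tool --rows '[0.2, 0.3, 0.5, -0.0109, 0.013, 0, -1, 0.2, 0.5, 0.5, -0.0109, 0.013, 0, -1, 0.2, 0.6, 0.5, -0.0109, 0.013, 0, -1, 0.2, 0.6, 0, -0.0109, 0.013, 0, -1, 0.2, 0.6, 0, -0.0109, 0.013, 0, -1, 0.2, 0.6, 0, -0.0109, 0.013, 0, -1, 0.2, 0.7, 0, -0.0109, 0.013, 0, -1, 0.2, 0.7, 0, -0.0109, 0.013, 0, -1, 0.2, 0.7, 0, 0, 0, 0, -1, 0.2, 0.7, 0, 0, 0, 0, -1]' --newtons 20

```text
clock: 21.22
eef_pos: [0.4467, -0.226, 0.2471]
ee_rot: [-2.938, -1.07, 0.003]
wrist_force: [0.7, 0.5, -0.1]
grip_width: 0.0307
grasp_force: 0.0
```

Emit:
servo_tool --rows '[0, 0.8, 0, 0, 0, -0.0085, -1, 0, 0.8, 0, 0, 0, -0.0085, -1, 0, 0.8, 0, 0, 0, -0.0085, -1, 0, 0.8, 0, 0, 0, -0.0085, -1, 0, 0.8, 0, 0, 0, -0.0085, -1, 0, 0.8, 0, 0, 0, -0.0085, -1, 0, 0.8, 0, 0, 0, -0.0085, -1, 0, 0.8, 0, 0, 0, -0.0085, -1, 0, 0.8, 0, 0, 0, -0.0085, -1, 0, 0.8, 0, 0, 0, -0.0085, -1]'

```text
clock: 22.05
eef_pos: [0.4454, 0.0923, 0.2471]
ee_rot: [-3.12, -0.248, 0.0]
wrist_force: [0.9, -0.1, 0.4]
grip_width: 0.0001
grasp_force: 0.0
```

```bash
python3 st.py
```

```text
22.05 q [0.0825, -0.2784, 1.8562, 0.0114, 1.5639, 1.4944] p [0.4454, 0.0923, 0.2471] toolz [-0.001  0.011 -1.   ] tooly [ 0.158 -0.987 -0.011] yaw_y -80.9 w 0.0001 F 0.0 [ 0.9 -0.1  0.4]
```

Emit:
servo_tool --rows '[-0.22, 0.77, 0, 0, 0, 0, -1, -0.22, 0.77, 0, 0, 0, 0, -1, -0.22, 0.77, 0, 0, 0, 0, -1, -0.22, 0.77, 0, 0, 0, 0, -1, -0.2, 0.75, 0, 0, 0, 0, -1, -0.16, 0.56, -0.5, 0, 0, 0, -1, 0, 0, -0.8, 0, 0, 0, -1, 0, 0, -0.8, 0, 0, 0, -1, 0, 0, -0.7, 0, 0, 0, -1, 0, 0, -0.4, 0, 0, 0, -1]'

```text
clock: 22.88
eef_pos: [0.3937, 0.265, 0.1151]
ee_rot: [-3.124, -0.254, 0.007]
wrist_force: [0.2, -0.7, 0.2]
grip_width: 0.0003
grasp_force: 0.0
```

```bash
python3 st.py
```

```text
22.88 q [0.4778, -0.1201, 1.9648, 0.0091, 1.2982, 1.8841] p [0.3937, 0.265, 0.1151] toolz [-0.005  0.007 -1.   ] tooly [ 0.161 -0.987 -0.008] yaw_y -80.7 w 0.0003 F 0.0 [ 0.2 -0.7  0.2]
```

Emit:
servo_tool --rows '[0.04, 0.06, -0.15, 0, 0, 0, -1, 0, 0, -0.15, 0, 0, 0, -1, 0, 0, -0.1, 0, 0, 0, -1, 0, 0, -0.08, 0, 0, 0, -1, 0, 0, -0.05, 0, 0, 0, -1, 0, 0, -0.03, 0, 0, 0, -1, 0, 0, 0, 0, 0, 0, -1, 0, 0, 0, 0, 0, 0, -1, 0, 0, 0, 0, 0, 0, -1, 0, 0, 0, 0, 0, 0, -1]'

```text
clock: 23.72
eef_pos: [0.3987, 0.2692, 0.0992]
ee_rot: [-3.12, -0.254, -0.008]
wrist_force: [0.1, 0.6, 0.2]
grip_width: 0.0006
grasp_force: 0.0
```

```bash
python3 st.py
```

```text
23.72 q [0.481, -0.0929, 1.9707, 0.0089, 1.2546, 1.8869] p [0.3987, 0.2692, 0.0992] toolz [ 0.004  0.012 -1.   ] tooly [ 0.162 -0.987 -0.011] yaw_y -80.7 w 0.0006 F 0.0 [0.1 0.6 0.2]
```

Emit:
servo_tool --rows '[0, 0, -0.05, 0, 0, 0, -1, 0, 0, -0.05, 0, 0, 0, -1, 0, 0, -0.04, 0, 0, 0, -1, 0, 0, -0.04, 0, 0, 0, -1, 0, 0, -0.03, 0, 0, 0, -1, 0, 0, -0.02, 0, 0, 0, -1, 0, 0, 0, 0, 0, 0, -1, 0, 0, 0, 0, 0, 0, -1, 0, 0, 0, 0, 0, 0, -1, 0, 0, 0, 0, 0, 0, -1]'

```text
clock: 24.55
eef_pos: [0.3986, 0.2692, 0.0898]
ee_rot: [-3.12, -0.254, -0.008]
wrist_force: [0.2, -0.1, 3.5]
grip_width: 0.0004
grasp_force: 2.0
```

```bash
python3 st.py
```

```text
24.55 q [0.481, -0.0806, 1.9778, 0.0089, 1.2356, 1.8867] p [0.3986, 0.2692, 0.0898] toolz [ 0.004  0.012 -1.   ] tooly [ 0.162 -0.987 -0.011] yaw_y -80.7 w 0.0004 F 2.0 [ 0.2 -0.1  3.5]
```

Pressing now reads 3.5 N, about 4 mm down. I push through to the stop, then lift.

Emit:
servo_tool --rows '[0, 0, -0.04, 0, 0, 0, -1, 0, 0, -0.03, 0, 0, 0, -1, 0, 0, -0.02, 0, 0, 0, -1, 0, 0, 0, 0, 0, 0, -1, 0, 0, 0, 0, 0, 0, -1, 0, 0, 0, 0, 0, 0, -1, 0, 0, 0, 0, 0, 0, -1, 0, 0, 0, 0, 0, 0, -1, 0, 0, 0, 0, 0, 0, -1, 0, 0, 0, 0, 0, 0, -1]'

```text
clock: 25.38
eef_pos: [0.3988, 0.2693, 0.0879]
ee_rot: [-3.12, -0.254, -0.008]
wrist_force: [-8.6, -5.5, 22.2]
grip_width: 0.0003
grasp_force: 11.3
```

```bash
python3 st.py
```

```text
25.38 q [0.4811, -0.0777, 1.9787, 0.0088, 1.2316, 1.8866] p [0.3988, 0.2693, 0.0879] toolz [ 0.004  0.012 -1.   ] tooly [ 0.162 -0.987 -0.011] yaw_y -80.7 w 0.0003 F 11.3 [-8.6 -5.5 22.2]
```

The large key is at its stop (22 N). Next is the small key.

Emit:
servo_tool --rows '[0, 0, 0.3, 0, 0, 0, -1, 0, 0, 0.6, 0, 0, 0, -1, 0, 0, 0.2, 0, 0, 0, -1, 0.1, -0.7, 0, 0, 0, 0, -1, 0.11, -0.8, 0, 0, 0, 0, -1, 0.12, -0.8, 0, 0, 0, 0, -1, 0.11, -0.8, 0, 0, 0, 0, -1, 0.08, -0.55, 0, 0, 0, 0, -1, 0.05, -0.3, -0.3, 0, 0, 0, -1, 0, 0, -0.2, 0, 0, 0, -1]'

```text
clock: 26.22
eef_pos: [0.4217, 0.109, 0.1093]
ee_rot: [-3.121, -0.249, -0.008]
wrist_force: [-0.3, 0.4, 0.1]
grip_width: 0.0006
grasp_force: 0.0
```

```bash
python3 st.py
python3 - <<'E'
from kin import *
E
```

```text
26.22 q [0.1267, -0.2376, 2.0787, 0.0105, 1.2948, 1.5351] p [0.4217, 0.109, 0.1093] toolz [ 0.004  0.011 -1.   ] tooly [ 0.159 -0.987 -0.01 ] yaw_y -80.9 w 0.0006 F 0.0 [-0.3  0.4  0.1]
```

Emit:
servo_tool --rows '[0, 0.06, -0.1, 0, 0, 0, -1, 0, 0, -0.12, 0, 0, 0, -1, 0, 0, -0.08, 0, 0, 0, -1, 0, 0, -0.06, 0, 0, 0, -1, 0, 0, -0.05, 0, 0, 0, -1, 0, 0, -0.04, 0, 0, 0, -1, 0, 0, -0.03, 0, 0, 0, -1, 0, 0, 0, 0, 0, 0, -1, 0, 0, 0, 0, 0, 0, -1, 0, 0, 0, 0, 0, 0, -1]'

```text
clock: 27.05
eef_pos: [0.4215, 0.1137, 0.0912]
ee_rot: [-3.12, -0.254, -0.008]
wrist_force: [-0.6, 1.5, 2.4]
grip_width: 0.0004
grasp_force: 1.5
```

```bash
python3 st.py
```

```text
27.05 q [0.1368, -0.211, 2.0916, 0.0116, 1.2551, 1.5418] p [0.4215, 0.1137, 0.0912] toolz [ 0.004  0.012 -1.   ] tooly [ 0.162 -0.987 -0.011] yaw_y -80.7 w 0.0004 F 1.5 [-0.6  1.5  2.4]
```

Emit:
servo_tool --rows '[0, -0.03, -0.04, 0, 0, 0, -1, 0, 0, -0.04, 0, 0, 0, -1, 0, 0, -0.03, 0, 0, 0, -1, 0, 0, -0.02, 0, 0, 0, -1, 0, 0, 0, 0, 0, 0, -1, 0, 0, 0, 0, 0, 0, -1, 0, 0, 0, 0, 0, 0, -1, 0, 0, 0, 0, 0, 0, -1, 0, 0, 0, 0, 0, 0, -1, 0, 0, 0, 0, 0, 0, -1]'

```text
clock: 27.88
eef_pos: [0.4221, 0.1124, 0.0879]
ee_rot: [-3.12, -0.254, -0.009]
wrist_force: [-9.7, -0.4, 25.2]
grip_width: 0.0005
grasp_force: 12.4
```

```bash
python3 st.py
```

```text
27.88 q [0.1338, -0.2065, 2.0943, 0.0115, 1.2472, 1.5388] p [0.4221, 0.1124, 0.0879] toolz [ 0.005  0.012 -1.   ] tooly [ 0.161 -0.987 -0.011] yaw_y -80.7 w 0.0005 F 12.4 [-9.7 -0.4 25.2]
```

The small key is at its stop too (25 N). I lift away and check the final state.

Emit:
servo_tool --rows '[0, 0, 0.3, 0, 0, 0, -1, 0, 0, 0.6, 0, 0, 0, -1, 0, 0, 0.8, 0, 0, 0, -1, 0, 0, 0.8, 0, 0, 0, -1, 0, -0.4, 0.8, 0, 0, 0, -1, 0, -0.6, 0.6, 0, 0, 0, -1, 0, -0.8, 0, 0, 0, 0, -1, 0, -0.6, 0, 0, 0, 0, -1, 0, -0.3, 0, 0, 0, 0, -1, 0, 0, 0, 0, 0, 0, -1]'

```text
clock: 28.72
eef_pos: [0.4211, 0.0018, 0.2413]
ee_rot: [-3.122, -0.249, -0.006]
wrist_force: [0.1, -0.1, -0.1]
grip_width: 0.0005
grasp_force: 0.0
```

```bash
python3 st.py
python3 - <<'E'
from h import *
S,_=cloud("scene")
cv2.imwrite("pics/f1.png",cv2.resize(S[:,:,::-1],(800,600),interpolation=cv2.INTER_CUBIC))
E
```

```text
28.72 q [-0.1265, -0.3801, 1.9465, 0.0104, 1.5732, 1.2854] p [0.4211, 0.0018, 0.2413] toolz [ 0.003  0.01  -1.   ] tooly [ 0.158 -0.987 -0.009] yaw_y -80.9 w 0.0005 F 0.0 [ 0.1 -0.1 -0.1]
```

View pics/f1.png

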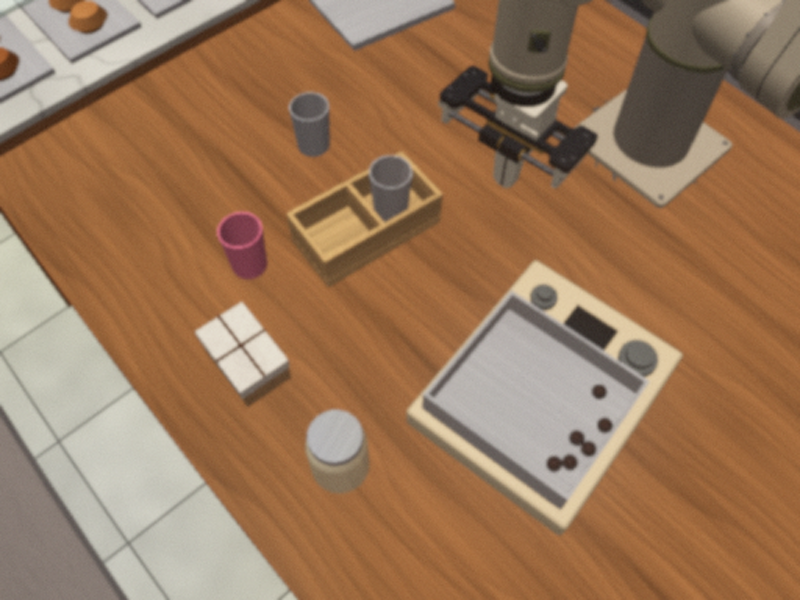

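The picture shows all six truffles in the pan around (580,440), the emptied cup upright on the counter at (310,125), the bystanders in place and the keys up. I hand the job in.

```bash
python3 -c "
from bench import manip; print(manip.sign_off())"
```

```text
the job is handed in; nothing more can be done
None
```

The job is handed in at about 29 s (no verdict came back): all six truffles are in the pan, the empty cup stands upright on the counter and let go, and the large then the small key were each pressed to the stop and released.

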